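Reset the tripped breaker of the bench power unit

ROBOT

A 6-joint arm with a two-finger parallel gripper is mounted at the origin on the work surface. World frame = base frame: x ahead of the robot, y to its left, z up, the work surface at z = 0. Lengths are in m, angles in rad, forces in N, time in s.
With the tool pointing down it reaches from about 0.35 to 0.775 m from the base axis. Payload 5.5 kg.
Tool frame: the origin (TCP) lies midway between the tips of the shut fingers; the grasp point (between the pads) lies 19 mm behind it; z points along the fingers, y is the line along which they close (so a half turn about z gives the same grasp; the last joint's range is limited). The gripper opens to 85 mm and grips with 20 to 120 N. Pads are 22 mm wide; open, the fingers measure 114 mm over their backs; the gripper's body (76 mm by 85 mm) begins 54 mm behind the grasp point. The pads swing forward as they close: fully open they stand 13 mm farther back than shut.
Start: joints at [-0.14, 0.313, 0.046, 1.304, 0, 1.431], TCP at [0.575, -0, 0.231] pointing down, gripper open.
Joint ranges: [-2.76, 2.76], [-0.86, 1.69], [-1.03, 1.26], [-2.2, 2.34], [-1.47, 1.5], [-3.14, 3.14]. Speed limits (rad/s): [2.57, 2.57, 3.14, 3.14, 3.14, 3.14].

INTERFACE

Orientations are given as a unit quaternion [w, x, y, z].
In Python, from workcell import telemetry, imaging, env gives the robot as it stands. The module is installed in compiled form; this text tells all that it offers.
- The arm moves only by the tool step_arm, never from a script. Its argument "moves" is a list of rows, each a list of 3 entries, a list of its own where there are three numbers: the shift along the tool's x, y, z in mm, then the turn, a rotation vector about the tool's x, y, z in rad, then the finger opening in mm, from 0 to 85.4. A call has 1 to 8 rows; each row is the pose to reach, as a shift and turn from the pose commanded when the call began, along the tool's axes at that moment; what a row does not reach only later rows make up. A row lasts 1/12 s, in which the tool goes at most 41.7 mm and 7.16 degrees, less where a joint would pass 70% of its speed; a pose out of reach is approached as far as the arm can. A call with a gripper value outside its range is refused whole. The fingers move at their own pace and stop on an object; "grip_force" is the grip in N (left out, the last holds). Time passes only in rows, so rows that repeat a pose let the fingers close. It gives the time, the measured TCP pose, the force, the opening and the grip force at its end, in the units of the state.
- telemetry.get_state(): the state, without advancing time (a new reading comes with each control period).
- imaging.read_camera(name): name is "scene" or "side" or "wrist"; returns the picture (480x640x3 uint8, red, green, blue); there is no depth.
- imaging.camera_params(name): a dict with "camera_matrix" (3x3 intrinsics, pixels), "pose" (4x4, takes a point from camera to world coordinates). Camera axes: x right, y up, looking along -z (the intrinsics and any distortion apply to the point x, -y, -z); pixel columns grow to the right and rows downward; lengths in m; the calibration is good to about 2 mm. The wrist camera is an equidistant fisheye: a pixel r from the principal point sees the ray r / f radians off the axis. A picture is of the moment at which its call begins: read the wrist's pose just before it. camera_params takes no time and is no camera call; for the wrist camera it gives the pose at the moment of the call.
- env.hand_in(): hands the job in; it is judged then, once.
The state is a dict: "clock": time; "joint_pos": joint angles; "qvel": joint speeds; "tau": joint torques, N m; "tcp_pos": TCP position; "orientation": TCP orientation; "wrist_force": force on the tool from outside, world axes, zero at the start; "ft_torque": the same for the moment, N m; "finger_gap": finger opening in m; "grip_force": force on a finger pad.
Only numpy, scipy, OpenCV 4.12 (cv2) and the standard library are available. Lean on these libraries where they do the work, as an engineer would, in place of code of your own. Each camera call takes 0.05 s, during which the arm holds its last target. There are 200 camera calls.

TASK

The bench's power unit has tripped. With a fingertip, reach into the round well and press the sunken breaker button all the way in so that it stays down; then switch the unit back on by pressing the raised half of the big rocker right down. Only press: pick nothing up, leave the charger plugged in its socket, keep your fingers off the socket outlets, and leave the other things on the bench where they are.

Things in the scene. Friction and masses are not known exactly. Their poses are not given: they have to be found in the camera images.
- power_unit: Aluminium power unit screwed to the bench: 368 mm long (its y; 424 with end feet), 116 deep (its x), 76 high. Origin: centre of its underside; x points to its far side (within 0.35 rad of away from the robot), z up. Flush in its level top, in a row along y, 84 mm apart and in changing order, are four white 80 mm inserts sharing its axes: breaker well, rocker, two sockets.
- well_mouth (a point): Centre of the mouth of the breaker's round well, level with the unit's top. The well is a plain upright bore 50 mm wide and 32 mm deep; in the middle of its floor stands the round black breaker button.
- breaker_top (a point): Centre of the flat top of the breaker button, 20 mm across. Popped out, it lies 20 mm below the well's mouth; pressed home, 28 mm below it.
- breaker (a joint): How far the breaker button is pressed in, straight down, in m: 0 popped out (it starts at 0 to 0.001), 0.008 fully home against its stop. It resists with about 3 N, has no spring and stays where it is left.
- rocker_far (a point): Point on top of the grey rocker paddle, on its half towards the unit's +x (raised at the start), 22 mm out from the pivot line, midway along it. The paddle is a flat plate 60 x 60 x 6 mm; the pivot line runs along the unit's y through the insert's middle, 4 mm above its face. The paddle always stands proud of the face. This point is about 13 mm above the face at off, 7 mm at on.
- rocker (a joint): Angle of the rocker in rad: 0 off (+x half raised; starts at 0 to 0.03), 0.26 on (+x half right down at its stop). It takes about 2 N pressed 22 mm out, 4 N at 11 mm, has no spring and stays where it is left. Press well out on the paddle: a flat fingertip near the pivot does not carry it all the way.
- charger: Black charger plugged into one of the sockets: a square body 44 x 44 mm that stands 29 mm above the unit's face, loose in the socket. Origin: centre of the underside of its plug foot, 18 mm below the face.
- socket_a: The socket insert that holds the charger: 80 mm square, round recess 40 mm wide and 18 mm deep. Origin: centre of the insert's underside, 42 mm below its face.
- socket_b: The empty socket insert: as socket_a, with an open round recess with two small pin holes in its floor. Not the breaker.
- tape_measure: Grey tape measure, 70 x 36 x 66 mm, stands behind the unit. Origin: centre of its underside.
- pencil: Flat carpenter's pencil, 160 x 12 x 7 mm, lies in front of the unit. Origin: centre of its underside.
- glue: White glue bottle, 56 mm across and 145 mm tall, beyond one end of the unit. Origin: centre of its underside.
- chisel: Wooden-handled chisel, about 255 mm long, lies beyond the other end of the unit. Origin: mid length, on the bench.
- offcut: Wood offcut, 110 x 45 x 22 mm, lies behind the unit. Origin: centre of its underside.
Mind the look-alikes: they are no part of the job. What is shaped like the charger but pink is not meant.

How it is judged:
By the outcome, as a careful person would: the job done as asked, in the order asked, and still so for the second after the job is handed in, with the robot touching nothing.
It also fails if it takes over 40 s, if anything falls off the work surface, if the arm or the gripper's body presses on something with over 40 N, if the wrist force passes 120 N, or if a joint passes its speed limit or range.

## Working session

There is one attempt and no reset: what is moved stays moved. The work goes in short steps, Python scripts to look and compute and a tool call to move; the robot and the scene stay as the last step left them, time stands still between calls to the robot, and variables do not carry over. Pictures are saved under pics/ and viewed, at most 10 in all, crops included, and the job is handed in when it is done.

Besides the shell and the picture viewer there is one more tool, called after "Emit:" as name(argument=value, ...) on one line, values as JSON. step_arm: Moves the arm, as the interface text tells. Its arguments: {"type":"object","properties":{"moves":{"type":"array"},"grip_force":{"type":"number"}},"required":["moves"]}

```bash
mkdir -p pics
cat > h.py <<'E'
import numpy as np, cv2
from workcell import telemetry, imaging, env
def ray(p,uv,name):
    K=np.array(p["camera_matrix"]);T=np.array(p["pose"])
    x=(uv[0]-K[0,2])/K[0,0];y=(uv[1]-K[1,2])/K[1,1]
    if name=="wrist":
        r=np.hypot(x,y);s=np.sin(r)/r if r>1e-9 else 1
        d=np.array([x*s,-y*s,-np.cos(r)])
    else: d=np.array([x,-y,-1.])
    return T[:3,3],T[:3,:3]@d
def on_plane(p,uv,name,z):
    o,d=ray(p,uv,name);return o+d*(z-o[2])/d[2]
E
python3 - <<'E'
from h import *
ims={}
import pickle
for n in("scene","wrist","side"):
    p=imaging.camera_params(n);im=imaging.read_camera(n)
    cv2.imwrite(f"pics/{n}0.png",im[:,:,::-1]);pickle.dump(p,open(f"{n}0.pkl","wb"))
    print(n,p)
s=telemetry.get_state();print(s)
E
```

```text
scene {'camera_matrix': array([[622.19305195,   0.        , 319.13790033],
       [  0.        , 622.19305195, 235.06108026],
       [  0.        ,   0.        ,   1.        ]]), 'pose': array([[ 0.84684921, -0.4385786 ,  0.30082426,  0.95523963],
       [ 0.53176292,  0.70745289, -0.46555194, -0.57964756],
       [-0.00863787,  0.55421948,  0.83232575,  1.17536101],
       [ 0.        ,  0.        ,  0.        ,  1.        ]])}
wrist {'camera_matrix': array([[371.64829954,   0.        , 323.00768963],
       [  0.        , 371.64829954, 241.62831997],
       [  0.        ,   0.        ,   1.        ]]), 'pose': array([[ 9.99997155e-01, -7.46465081e-04,  2.26537212e-03,
         5.73032818e-01],
       [ 6.17605880e-05,  9.57551851e-01,  2.88261078e-01,
         7.34547574e-02],
       [-2.38438809e-03, -2.88260118e-01,  9.57549173e-01,
         3.73044905e-01],
       [ 0.00000000e+00,  0.00000000e+00,  0.00000000e+00,
         1.00000000e+00]])}
side {'camera_matrix': array([[526.79859918,   0.        , 306.16921937],
       [  0.        , 526.79859918, 240.60056706],
       [  0. 
[... 305 characters left out ...]
.15, 'joint_pos': array([-1.39613749e-01,  3.13830507e-01,  4.52561295e-02,  1.30366848e+00,
       -1.00334691e-05,  1.43122870e+00]), 'qvel': array([ 0.00128343, -0.00331645,  0.00434491,  0.00064142, -0.00173181,
       -0.00126922]), 'tau': array([ 1.76330479e-03, -4.81067133e+01,  2.98815805e+01,  1.39078675e-02,
       -1.10673584e-04, -5.56924022e-05]), 'tcp_pos': array([5.74595169e-01, 3.63141462e-05, 2.30618893e-01]), 'orientation': array([-5.74589061e-04,  7.07122899e-01,  7.07090293e-01, -4.39297831e-04]), 'wrist_force': array([-0.11011869, -0.29932785,  0.67758639]), 'ft_torque': array([-0.04232483, -0.01057325, -0.03113495]), 'grip_force': 0.0, 'finger_gap': 0.08545201923317557}
```

View pics/scene0.png

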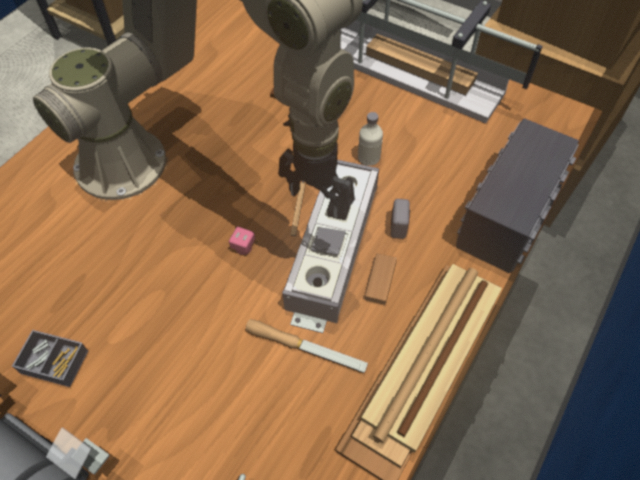

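View pics/wrist0.png

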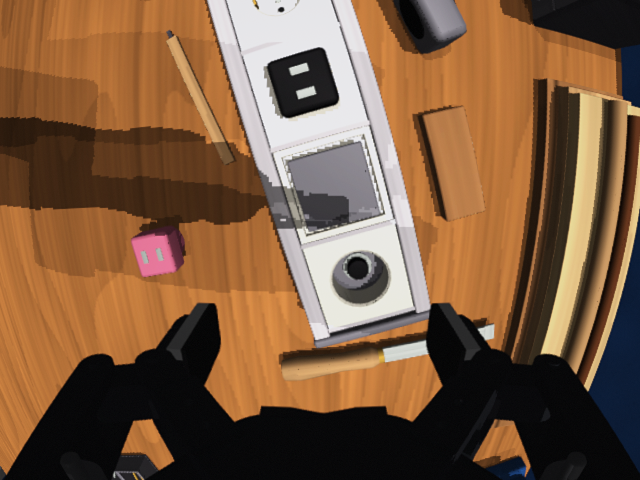

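The scene view shows the unit running away from the camera, with the well at (318,276). The wrist view shows the well mouth at about (361,278), the rocker at (334,187), the charger at (303,83) and the empty socket at (275,0). I'll rectify both views onto the unit's top plane to measure.

```bash
cat >> h.py <<'E'
def ortho(im,p,name,z,x0=.46,x1=.70,y0=-.10,y1=.14,s=2500):
    # row down = -y, col right = +x ; s px per m
    W,H=int((x1-x0)*s),int((y1-y0)*s)
    X,Y=np.meshgrid(x0+np.arange(W)/s,y1-np.arange(H)/s)
    T=np.array(p["pose"]);K=np.array(p["camera_matrix"])
    c=(np.stack([X,Y,np.full_like(X,z)],-1)-T[:3,3])@T[:3,:3]
    x,y,w=c[...,0],-c[...,1],-c[...,2]
    if name=="wrist":
        r=np.hypot(x,y);k=np.arctan2(r,w)/np.maximum(r,1e-9)
    else:k=1/w
    return cv2.remap(im,(x*k*K[0,0]+K[0,2]).astype(np.float32),(y*k*K[1,1]+K[1,2]).astype(np.float32),cv2.INTER_LINEAR)
E
python3 - <<'E'
from h import *
import pickle
o=[]
for n in("wrist","side"):
    im=cv2.imread(f"pics/{n}0.png");p=pickle.load(open(f"{n}0.pkl","rb"))
    q=ortho(im,p,n,.076,s=1600)
    for i in range(0,384,32): # 20mm grid
        cv2.line(q,(i,0),(i,6),(0,0,255));cv2.line(q,(0,i),(6,i),(0,0,255))
    o.append(q)
cv2.imwrite("pics/ortho0.png",np.hstack(o))
# well mouth from wrist: dark blob in white insert
im=cv2.imread("pics/wrist0.png");p=pickle.load(open("wrist0.pkl","rb"))
q=ortho(im,p,"wrist",.076);g=cv2.cvtColor(q,6)
m=(g<175).astype(np.uint8);m=cv2.morphologyEx(m,cv2.MORPH_OPEN,np.ones((5,5)))
cs,_=cv2.findContours(m,cv2.RETR_LIST,cv2.CHAIN_APPROX_NONE)
for c in cs:
    a=cv2.contourArea(c)
    if 4000<a<40000:
        (x,y),(w,h),t=cv2.minAreaRect(c)
        (u,v),r=cv2.minEnclosingCircle(c);f=lambda x,y:np.round([.46+x/2500,.14-y/2500],4)
        print(a/6.25,"rect",f(x,y),w/2.5,h/2.5,t,"circ",f(u,v),r/2.5)
E
```

```text
2013.92 rect [ 0.605  -0.0492] 50.4 50.8 90.0 circ [ 0.6052 -0.0496] 26.026409912109376
2434.08 rect [0.5546 0.1139] 49.999871826171876 52.528082275390624 73.61045837402344 circ [0.5548 0.1134] 32.837982177734375
```

View pics/ortho0.png

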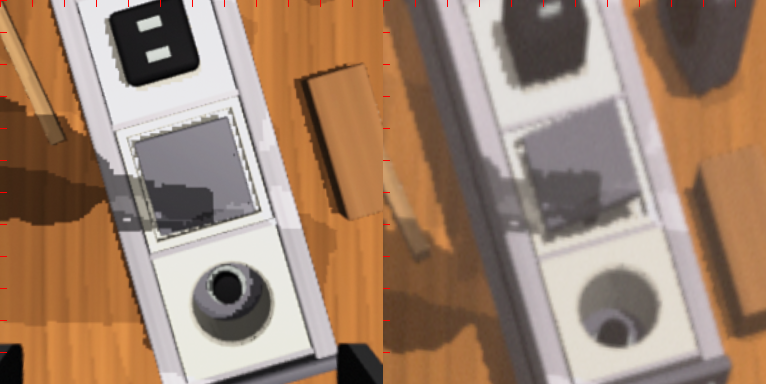

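The well mouth is at ortho (233,303) in the wrist half and (618,308) in the side half. That puts it near (0.606, -0.051), with the unit yawed about 0.285 rad and the rocker centred near (0.582, 0.030). I'll move above the well with the fingers shut and yaw aligned.

Emit:
step_arm(moves=[[[-50,31,80],[0,0,-0.285],0],[[-50,31,80],[0,0,-0.285],0],[[-50,31,80],[0,0,-0.285],0],[[-50,31,80],[0,0,-0.285],0],[[-50,31,80],[0,0,-0.285],0],[[-50,31,80],[0,0,-0.285],0],[[-50,31,80],[0,0,-0.285],0],[[-50,31,80],[0,0,-0.285],0]])

```text
clock: 0.82
tcp_pos: [0.6067, -0.0494, 0.1532]
orientation: [0.001, 0.599, 0.8, 0.001]
wrist_force: [-0.5, -0.3, 0.4]
finger_gap: -0.0002
grip_force: 0.0
```

Run:
```python
from h import *
import pickle
for n in("wrist","side","scene"):
    p=imaging.camera_params(n);im=imaging.read_camera(n)
    cv2.imwrite(f"pics/{n}1.png",im[:,:,::-1]);pickle.dump(p,open(f"{n}1.pkl","wb"))
s=telemetry.get_state();print(s["clock"],s["tcp_pos"],s["orientation"],s["finger_gap"],s["wrist_force"])
a=cv2.imread("pics/wrist1.png")[160:480,160:480]
b=cv2.resize(cv2.imread("pics/side1.png")[120:360,250:490],(320,320),interpolation=cv2.INTER_CUBIC)
cv2.imwrite("pics/c1.png",np.hstack([a,b]))
```

```text
0.9667 [ 0.60640226 -0.04958927  0.15246632] [8.48272778e-04 5.99319946e-01 8.00509033e-01 4.12214233e-04] 0.00020960661204073158 [-0.00140039 -0.19180546  0.47515219]
```

View pics/c1.png

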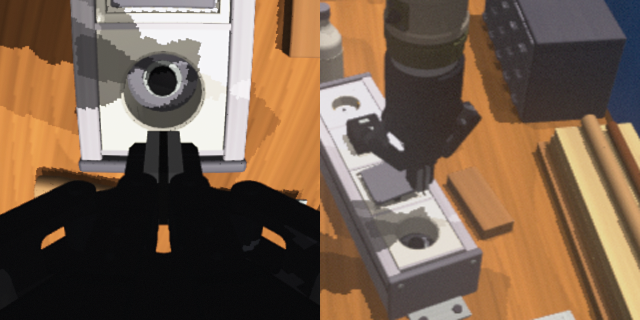

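The wrist crop shows the well at about (164,93) and the shut tips at (164,135), so they share a column, and the yaw matches. The side crop shows the fingertips above the unit. I'll re-measure the well from this closer view.

Run:
```python
from h import *
import pickle
im=cv2.imread("pics/wrist1.png");p=pickle.load(open("wrist1.pkl","rb"))
q=ortho(im,p,"wrist",.076);g=cv2.cvtColor(q,6)
for n,im_ in(("wrist",im),("side",cv2.imread("pics/side1.png")),("scene",cv2.imread("pics/scene1.png"))):
    pp=pickle.load(open(f"{n}1.pkl","rb"))
    cv2.imwrite(f"/tmp/{n}.png",ortho(im_,pp,n,.076,.55,.66,-.11,0.02,2000))
a=np.hstack([cv2.imread(f"/tmp/{n}.png") for n in("wrist","side","scene")])
for k in range(3):
    cv2.circle(a,(int(k*220+(.6060-.55)*2000),int((.02+.051)*2000)),50,(0,0,255),1)
cv2.imwrite("pics/o1.png",a)
# finger block: pixels vs height: project points on tool axis for scale
T=np.array(p["pose"]);K=np.array(p["camera_matrix"])
for h in(0,.01,.02,.03,.04):
    for xx in(-.0145,.0145):
        w=np.array([.6064,-.0496,.1525+h])+xx*np.array([.959,.282,0])
        c=T[:3,:3].T@(w-T[:3,3]);v=np.array([c[0],-c[1],-c[2]]);r=np.hypot(v[0],v[1]);th=np.arctan2(r,v[2])
        print(h,xx,(v[:2]/r*th*K[0,0]+K[:2,2]-160).round(1))
```

```text
0 -0.0145 [132.8 150. ]
0 0.0145 [199.8 149.9]
0.01 -0.0145 [131.1 161.2]
0.01 0.0145 [202.1 161. ]
0.02 -0.0145 [129.1 173.7]
0.02 0.0145 [204.5 173.5]
0.03 -0.0145 [127.  187.8]
0.03 0.0145 [207.3 187.6]
0.04 -0.0145 [124.5 203.8]
0.04 0.0145 [210.4 203.4]
```

View pics/o1.png

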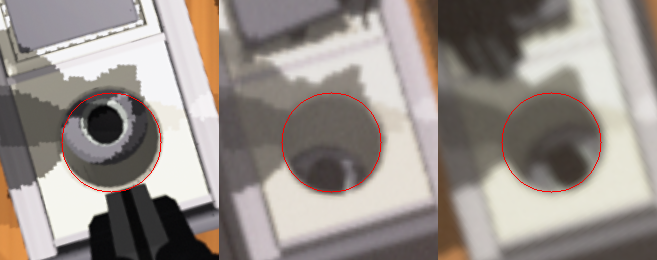

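The circle at (0.606, -0.051) fits the well mouth in all three views, so I'll descend to just above the button.

Emit:
step_arm(moves=[[[-1,0,35],[0,0,0],0],[[-1,0,60],[0,0,0],0],[[-1,0,70],[0,0,0],0],[[-1,0,76],[0,0,0],0],[[-1,0,82],[0,0,0],0],[[-1,0,88],[0,0,0],0],[[-1,0,88],[0,0,0],0],[[-1,0,88],[0,0,0],0]])

```text
clock: 1.63
tcp_pos: [0.6068, -0.0511, 0.064]
orientation: [0.0, 0.6, 0.8, 0.0]
wrist_force: [0.3, 0.7, 1.3]
finger_gap: 0.0002
grip_force: 0.0
```

No contact so far, with the tip 12 mm below the mouth. Next I'll press slowly.

Emit:
step_arm(moves=[[[0,0,3],[0,0,0],0],[[0,0,6],[0,0,0],0],[[0,0,8],[0,0,0],0],[[0,0,10],[0,0,0],0],[[0,0,12],[0,0,0],0],[[0,0,13],[0,0,0],0],[[0,0,13],[0,0,0],0],[[0,0,13],[0,0,0],0]])

```text
clock: 2.3
tcp_pos: [0.6065, -0.051, 0.0503]
orientation: [0.0, 0.6, 0.8, 0.0]
wrist_force: [0.5, -0.5, 0.7]
finger_gap: 0.0001
grip_force: 0.4
```

Emit:
step_arm(moves=[[[0,0,1],[0,0,0],0],[[0,0,2],[0,0,0],0],[[0,0,3],[0,0,0],0],[[0,0,4],[0,0,0],0]])

```text
clock: 2.63
tcp_pos: [0.6066, -0.051, 0.0479]
orientation: [0.001, 0.6, 0.8, 0.0]
wrist_force: [-5.5, 0.9, 19.2]
finger_gap: 0.0
grip_force: 9.7
```

It stopped firmly at 19 N with z = 0.048, which is the expected home depth. I'll retract straight up and move over the rocker's far half, to (0.611, 0.038).

Emit:
step_arm(moves=[[[0,0,0],[0,0,0],0],[[0,0,-10],[0,0,0],0],[[0,0,-35],[0,0,0],0],[[0,0,-70],[0,0,0],0],[[0,0,-85],[0,0,0],0],[[0,0,-85],[0,0,0],0],[[0,0,-85],[0,0,0],0]])

```text
clock: 3.22
tcp_pos: [0.607, -0.0511, 0.1324]
orientation: [0.001, 0.6, 0.8, 0.0]
wrist_force: [-0.5, -0.6, -1.0]
finger_gap: -0.0001
grip_force: 0.0
```

Run:
```python
from h import *
import pickle
for n in("wrist","side"):
    p=imaging.camera_params(n);im=imaging.read_camera(n)
    cv2.imwrite(f"pics/{n}2.png",im[:,:,::-1]);pickle.dump(p,open(f"{n}2.pkl","wb"))
s=telemetry.get_state();print(s["clock"],s["tcp_pos"],s["wrist_force"])
L=[]
for k in(1,2):
  for n in("wrist","side"):
    p=pickle.load(open(f"{n}{k}.pkl","rb"));L.append(ortho(cv2.imread(f"pics/{n}{k}.png"),p,n,.076,.53,.66,-.10,.08,1500))
a=np.hstack(L)
for k in range(4): cv2.circle(a,(int(k*195+(.582-.53)*1500),int((.08-.030)*1500)),2,(0,0,255),-1)
cv2.imwrite("pics/o2.png",a)
# button tops (dark blob) in wrist views
for k in(1,2):
    p=pickle.load(open(f"wrist{k}.pkl","rb"));q=cv2.cvtColor(ortho(cv2.imread(f"pics/wrist{k}.png"),p,"wrist",.056 if k==1 else .048,.57,.64,-.085,-.01,4000),6)
    cs,_=cv2.findContours((q<45).astype(np.uint8),0,1)
    print([(np.round(np.array(cv2.minEnclosingCircle(c)[0])/4+[570,0],1),cv2.minEnclosingCircle(c)[1]/4) for c in cs if cv2.contourArea(c)>300])
```

```text
3.3167 [ 0.60545639 -0.05078909  0.13012572] [-0.68817192  0.08515454 -0.1994002 ]
[(array([614.1,  51.1]), 13.978803634643555), (array([603.9,  37.5]), 10.551250457763672), (array([588.4,  28.6]), 6.227484226226807), (array([620.3,  27.8]), 5.513731002807617)]
[(array([614.6,  72.5]), 4.480886936187744), (array([614.9,  53.6]), 14.736247062683105), (array([604.1,  38.5]), 9.814714431762695), (array([587.8,  32.8]), 7.970975875854492), (array([619.4,  33.1]), 11.029813766479492)]
```

View pics/o2.png

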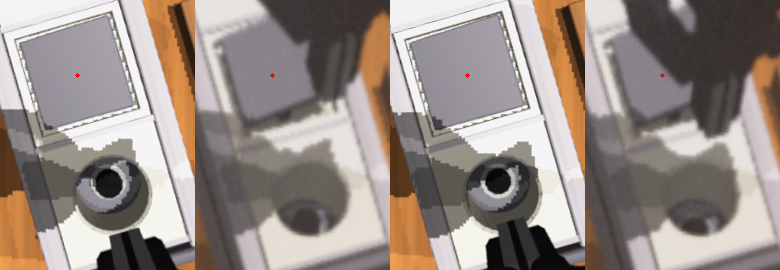

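The wrist view shows the button top with radius 9.8 mm at the pressed plane, which agrees with it being home. The rocker centre dot at (467,75) sits mid-paddle. I'll move over the far half.

Emit:
step_arm(moves=[[[35,12,0],[0,0,0],0],[[70,24,0],[0,0,0],0],[[84,27,0],[0,0,0],0],[[84,27,10],[0,0,0],0],[[84,27,20],[0,0,0],0],[[84,27,30],[0,0,0],0],[[84,27,34],[0,0,0],0],[[84,27,34],[0,0,0],0]])

```text
clock: 3.98
tcp_pos: [0.6071, 0.0361, 0.0949]
orientation: [-0.002, 0.6, 0.8, -0.001]
wrist_force: [-0.4, 0.3, 0.3]
finger_gap: -0.0
grip_force: 0.0
```

Emit:
step_arm(moves=[[[0,0,3],[0,0,0],0],[[0,0,5],[0,0,0],0],[[0,0,7],[0,0,0],0],[[0,0,9],[0,0,0],0],[[0,0,11],[0,0,0],0],[[0,0,12],[0,0,0],0]])

```text
clock: 4.48
tcp_pos: [0.6096, 0.0371, 0.0859]
orientation: [0.001, 0.6, 0.8, 0.001]
wrist_force: [1.4, -0.8, 2.8]
finger_gap: -0.0002
grip_force: 1.3
```

Emit:
step_arm(moves=[[[0,0,1],[0,0,0],0],[[0,0,2],[0,0,0],0],[[0,0,3],[0,0,0],0],[[0,0,4],[0,0,0],0]])

```text
clock: 4.82
tcp_pos: [0.6098, 0.0373, 0.0828]
orientation: [0.001, 0.599, 0.8, 0.001]
wrist_force: [-1.2, 0.4, 14.3]
finger_gap: 0.0002
grip_force: 7.2
```

It has hit the stop at z = 0.083, as expected. One slight extra push, then I'll retract and check.

Emit:
step_arm(moves=[[[0,0,1],[0,0,0],0],[[0,0,1],[0,0,0],0],[[0,0,-20],[0,0,0],0],[[0,0,-60],[0,0,0],0],[[-30,0,-100],[0,0,0],0],[[-60,0,-120],[0,0,0],0],[[-60,0,-120],[0,0,0],0],[[-60,0,-120],[0,0,0],0]])

```text
clock: 5.48
tcp_pos: [0.6263, -0.022, 0.2026]
orientation: [0.001, 0.601, 0.8, 0.001]
wrist_force: [-0.6, -0.7, -0.7]
finger_gap: -0.0002
grip_force: 0.0
```

Run:
```python
from h import *
a=imaging.read_camera("wrist")[:,:,::-1];b=imaging.read_camera("side")[:,:,::-1]
s=telemetry.get_state();print(s["clock"],s["tcp_pos"],s["wrist_force"])
cv2.imwrite("pics/f.png",np.hstack([a[0:400,160:480],cv2.resize(b[90:340,230:480],(400,400))]))
```

```text
5.5833 [ 0.62416083 -0.02002364  0.19974358] [-0.3587024   0.41403569  0.29419389]
```

View pics/f.png

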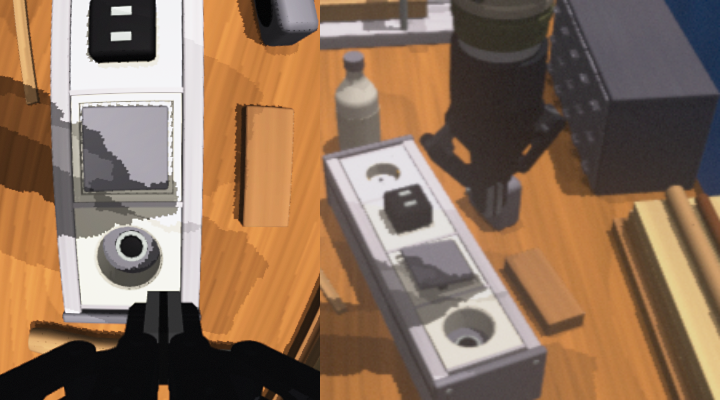

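The wrist crop shows the paddle intact and the charger, tape and offcut in place. As a check, I'll compare the fixed side camera before and after: the button top should have moved about 3.5 px, and the paddle should be tilted the other way.

Run:
```python
from h import *
import pickle
p=imaging.camera_params("side");T=np.array(p["pose"]);K=np.array(p["camera_matrix"])
def pr(w):
    c=T[:3,:3].T@(np.array(w)-T[:3,3]);return K[0,0]*c[0]/-c[2]+K[0,2],K[1,1]*c[1]/c[2]+K[1,2]
for z in(.076,.056,.048):print(z,np.round(pr([.606,-.051,z]),1))
u,v=map(int,pr([.606,-.051,.06]))
A=cv2.imread("pics/side0.png");B=imaging.read_camera("side")[:,:,::-1].copy();cv2.imwrite("pics/side3.png",B)
c=lambda I:cv2.resize(I[v-75:v+25,u-55:u+35],None,fx=4,fy=4,interpolation=cv2.INTER_NEAREST)
cv2.imwrite("pics/cmp.png",np.hstack([c(A),c(B)]))
print("crop origin",u-55,v-75)
```

```text
0.076 [321.9 293.4]
0.056 [321.6 301.5]
0.048 [321.4 304.7]
crop origin 266 224
```

View pics/cmp.png

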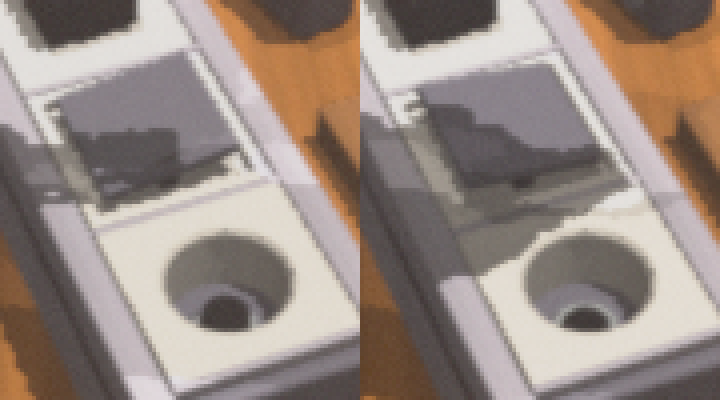

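The button top moved from row 312 to about row 322 in the 4x crop and is now partly hidden behind the rim, so it is down. The paddle has tilted the other way: its right side is lower and its left side raised. Nothing else moved, so I'm handing in.

```bash
python3 -c "
from workcell import env
print(env.hand_in())"
```

```text
the job is handed in; nothing more can be done
None
```

I pressed the breaker home, then pressed the rocker's raised half down to its stop, and handed the job in at about 6 s; the before-and-after camera views agree, but no verdict came back.

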